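# Pack out a gel caster with filler plates

### The job

The leaning gel caster still has a gap between its three cassettes and the sprung pad. Take amber filler plates from the rack and slide them down into the gap, pressing each fully home, until the stack is snug: as long as a plate drops in loosely under its own weight another one is needed, and when one has to be pushed down against the pad the gap is filled. Then swing the hold-down bar down over the stack, leave the unused plates standing in the rack, and do not disturb the other things on the bench.

Things in the scene. Friction and masses are not known exactly. Their poses are not given: they have to be found in the camera images.
- caster: Stand of the gel caster, fixed to the bench: grey base 150x150x8 mm with aluminium legs. Origin on the bench, 8 mm from the base's centre on its low, near side; x runs across the stack away from the operator side, z up.
- trough: Clear open-topped casting trough fixed on the stand, leaning 30 degrees towards the robot's side. Frame leans with it: z up along the plates, x across the stack from near wall to far wall, y along the plates' width. Origin: inner floor, at the middle of the near wall's inner face. Inside 79 (x) by 106 mm (y); walls 85 mm high, 8 mm thick. In x: white end plate, three glass cassettes, gap, pad.
- stack_face (a point): Middle of the top edge of the last cassette's face, where the gap begins: trough x = 34 mm + the end_plate joint, y = 0, z = 118 mm. The cassettes are 8 mm thick and 100 mm wide, standing on the trough's floor. Its axes are the trough's.
- pad_face (a point): Middle of the pad's face towards the gap: trough x = 56 mm when relaxed, z = 33 mm. The face (black, 98 mm wide) reaches from z = 10 to 55 mm; above it a steel lip flares back by 13 mm in x up to z = 88 mm, a lead-in for the plates. Its axes are the trough's.
- end_plate (a joint): How far the end plate, and with it the three cassettes, has been set towards the pad by its two screws: 0.0005 to 0.013 m, different from run to run and held fast (80 N). Gap from the last cassette to the relaxed pad = 0.022 m minus this value.
- pad (a joint): How far the sprung pressure pad is pushed back towards the far wall, m: 0 relaxed, 0.0095 at its stop. Preloaded: about 3 N at first touch, plus 0.3 N per mm, so a plate against it stays where it is and takes some 3 to 10 N to push down, while a plate still loose in the gap slides down by its own weight.
- bar (a joint): Hinge of the aluminium hold-down bar, rad: 0 = down over the tops of the stack, about 2 = swung open, away from the near side. Stays where it is left (friction 0.1 N m). Bar 112 mm long with its handle, 15 mm wide (y), 10 mm thick; at 0 it runs along y = 0 of the trough, 2 mm above seated filler plates, its top at z = 134 mm. Plates not home keep it from closing.
- bar_hinge (a point): Axis of the bar's hinge, at x = 92, y = 0, z = 129.5 mm of the trough; the axis runs along the trough's y. Two aluminium cheeks, 31 mm over all in y, carry it.
- bar_handle (a point): Centre of the black cross handle at the free end of the bar, 104 mm from the hinge: a round rod 16 mm thick and 44 mm long along the trough's y.
- plate_rack: White plastic rack, 196x114x64 mm, fixed to the bench, in which the filler plates stand upright in a row along its x, 40 mm apart (x = -60, -20, 20, 60 mm), in slots 9.5 mm wide between combs that hold only the plates' side edges from z = 8 to 64 mm. Origin on the bench under its centre; the slots' floor is at z = 8 mm.
- plate_1: Amber acrylic filler plate, 8 mm thick (its x), 100 mm wide (y), 122 mm high (z), 0.11 kg, with a bevelled foot 4.5 mm thick over the lowest 4 mm; all four are alike. Origin: centre of its lower edge, z up along the plate to its top edge. Starts standing in the rack.
- plate_2: Amber acrylic filler plate, 8 mm thick (its x), 100 mm wide (y), 122 mm high (z), 0.11 kg, with a bevelled foot 4.5 mm thick over the lowest 4 mm; all four are alike. Origin: centre of its lower edge, z up along the plate to its top edge. Starts standing in the rack.
- plate_3: Amber acrylic filler plate, 8 mm thick (its x), 100 mm wide (y), 122 mm high (z), 0.11 kg, with a bevelled foot 4.5 mm thick over the lowest 4 mm; all four are alike. Origin: centre of its lower edge, z up along the plate to its top edge. Starts standing in the rack.
- plate_4: Amber acrylic filler plate, 8 mm thick (its x), 100 mm wide (y), 122 mm high (z), 0.11 kg, with a bevelled foot 4.5 mm thick over the lowest 4 mm; all four are alike. Origin: centre of its lower edge, z up along the plate to its top edge. Starts standing in the rack.
- pipette_a: Bystander: blue and grey pipette lying near the front left, 290 mm long. To be left alone.
- timer: Bystander: white bench timer, 68x62x19 mm, lying in front of the work. To be left alone.
- slide_box: Bystander: dark green slide box, 90x156x33 mm, lying on the right. To be left alone.
- tape_roll: Bystander: roll of beige tape, 98 mm across, lying front right. To be left alone.
- mouse: Bystander: black computer mouse, 106x61x36 mm, on the left. To be left alone.
- bottle_white: Bystander: white reagent bottle with blue cap, 55 mm across, 106 mm tall, standing behind the work. To be left alone.
- waste_cup: Bystander: grey-white plastic cup, 67 mm across, 78 mm tall, standing at the back. To be left alone.
Things that resemble listed ones, but are neither listed nor needed, are in the scene too. What is shaped like the plate_2 but pink is not meant.

How it is judged:
On the way, in this order (a step that is already met when the one before it is completed fails the run):
1. a first filler plate stands fully home in the gap, still loose: the pad is relaxed and the bar open (((z of plate_1 in the frame of trough between -0.004 and 0.004 m and y of plate_1 in the frame of trough between -0.007 and 0.007 m and x of plate_1 in the frame of trough between 0.034 and 0.066 m and angle between the z axis of plate_1 and the z axis of trough, either way round below 0.08 rad) or (z of plate_2 in the frame of trough between -0.004 and 0.004 m and y of plate_2 in the frame of trough between -0.007 and 0.007 m and x of plate_2 in the frame of trough between 0.034 and 0.066 m and angle between the z axis of plate_2 and the z axis of trough, either way round below 0.08 rad) or (z of plate_3 in the frame of trough between -0.004 and 0.004 m and y of plate_3 in the frame of trough between -0.007 and 0.007 m and x of plate_3 in the frame of trough between 0.034 and 0.066 m and angle between the z axis of plate_3 and the z axis of trough, either way round below 0.08 rad) or (z of plate_4 in the frame of trough between -0.004 and 0.004 m and y of plate_4 in the frame of trough between -0.007 and 0.007 m and x of plate_4 in the frame of trough between 0.034 and 0.066 m and angle between the z axis of plate_4 and the z axis of trough, either way round below 0.08 rad)) and value of joint pad below 0.00015 m and value of joint bar above 1 rad), for 0.2 s.
2. the stack is snug: the plates pressed home hold the pad back, the others stand in the rack, the bar is still open (value of joint pad above 0.00015 m and value of joint bar above 1 rad and ((z of plate_1 in the frame of trough between -0.004 and 0.004 m and y of plate_1 in the frame of trough between -0.007 and 0.007 m and x of plate_1 in the frame of trough between 0.034 and 0.066 m and angle between the z axis of plate_1 and the z axis of trough, either way round below 0.08 rad) or (z of plate_1 in the frame of plate_rack between 0.003 and 0.014 m and y of plate_1 in the frame of plate_rack between -0.01 and 0.01 m and x of plate_1 in the frame of plate_rack between -0.075 and 0.075 m and angle between plate_1's own z axis and vertical below 0.1 rad)) and ((z of plate_2 in the frame of trough between -0.004 and 0.004 m and y of plate_2 in the frame of trough between -0.007 and 0.007 m and x of plate_2 in the frame of trough between 0.034 and 0.066 m and angle between the z axis of plate_2 and the z axis of trough, either way round below 0.08 rad) or (z of plate_2 in the frame of plate_rack between 0.003 and 0.014 m and y of plate_2 in the frame of plate_rack between -0.01 and 0.01 m and x of plate_2 in the frame of plate_rack between -0.075 and 0.075 m and angle between plate_2's own z axis and vertical below 0.1 rad)) and ((z of plate_3 in the frame of trough between -0.004 and 0.004 m and y of plate_3 in the frame of trough between -0.007 and 0.007 m and x of plate_3 in the frame of trough between 0.034 and 0.066 m and angle between the z axis of plate_3 and the z axis of trough, either way round below 0.08 rad) or (z of plate_3 in the frame of plate_rack between 0.003 and 0.014 m and y of plate_3 in the frame of plate_rack between -0.01 and 0.01 m and x of plate_3 in the frame of plate_rack between -0.075 and 0.075 m and angle between plate_3's own z axis and vertical below 0.1 rad)) and ((z of plate_4 in the frame of trough between -0.004 and 0.004 m and y of plate_4 in the frame of trough between -0.007 and 0.007 m and x of plate_4 in the frame of trough between 0.034 and 0.066 m and angle between the z axis of plate_4 and the z axis of trough, either way round below 0.08 rad) or (z of plate_4 in the frame of plate_rack between 0.003 and 0.014 m and y of plate_4 in the frame of plate_rack between -0.01 and 0.01 m and x of plate_4 in the frame of plate_rack between -0.075 and 0.075 m and angle between plate_4's own z axis and vertical below 0.1 rad))), for 0.2 s.
At the end, for the whole second after the job is handed in: Each filler plate is fully home in the gap (foot within 4 mm of the floor, centred within 7 mm, in line within 0.08 rad) or upright in a rack slot, all at rest; those in the gap hold the pad back by over 0.15 mm; the bar is down within 0.08 rad (value of joint pad above 0.00015 m and value of joint bar below 0.08 rad and ((z of plate_1 in the frame of trough between -0.004 and 0.004 m and y of plate_1 in the frame of trough between -0.007 and 0.007 m and x of plate_1 in the frame of trough between 0.034 and 0.066 m and angle between the z axis of plate_1 and the z axis of trough, either way round below 0.08 rad) or (z of plate_1 in the frame of plate_rack between 0.003 and 0.014 m and y of plate_1 in the frame of plate_rack between -0.01 and 0.01 m and x of plate_1 in the frame of plate_rack between -0.075 and 0.075 m and angle between plate_1's own z axis and vertical below 0.1 rad)) and ((z of plate_2 in the frame of trough between -0.004 and 0.004 m and y of plate_2 in the frame of trough between -0.007 and 0.007 m and x of plate_2 in the frame of trough between 0.034 and 0.066 m and angle between the z axis of plate_2 and the z axis of trough, either way round below 0.08 rad) or (z of plate_2 in the frame of plate_rack between 0.003 and 0.014 m and y of plate_2 in the frame of plate_rack between -0.01 and 0.01 m and x of plate_2 in the frame of plate_rack between -0.075 and 0.075 m and angle between plate_2's own z axis and vertical below 0.1 rad)) and ((z of plate_3 in the frame of trough between -0.004 and 0.004 m and y of plate_3 in the frame of trough between -0.007 and 0.007 m and x of plate_3 in the frame of trough between 0.034 and 0.066 m and angle between the z axis of plate_3 and the z axis of trough, either way round below 0.08 rad) or (z of plate_3 in the frame of plate_rack between 0.003 and 0.014 m and y of plate_3 in the frame of plate_rack between -0.01 and 0.01 m and x of plate_3 in the frame of plate_rack between -0.075 and 0.075 m and angle between plate_3's own z axis and vertical below 0.1 rad)) and ((z of plate_4 in the frame of trough between -0.004 and 0.004 m and y of plate_4 in the frame of trough between -0.007 and 0.007 m and x of plate_4 in the frame of trough between 0.034 and 0.066 m and angle between the z axis of plate_4 and the z axis of trough, either way round below 0.08 rad) or (z of plate_4 in the frame of plate_rack between 0.003 and 0.014 m and y of plate_4 in the frame of plate_rack between -0.01 and 0.01 m and x of plate_4 in the frame of plate_rack between -0.075 and 0.075 m and angle between plate_4's own z axis and vertical below 0.1 rad)) and linear speed of each of plate_1, plate_2, plate_3, plate_4 below 0.02 m/s); the robot touches nothing.
It fails at once if a bystander is pushed more than 30 mm (distance of any of pipette_a, timer, slide_box, tape_roll, mouse, bottle_white, waste_cup from where it was at the start of the episode above 0.03 m).
It fails at once if a filler plate is dropped and lies on its side (angle between any of plate_1, plate_2, plate_3, plate_4's own z axis and vertical above 1.3 rad).
It also fails if it takes over 72 s, if anything falls off the work surface, if the arm or the gripper's body presses on something with over 40 N, if the wrist force passes 120 N, or if a joint passes its speed limit or range.

### The arm

A 6-joint arm with a two-finger parallel gripper is mounted at the origin on a cart in front of the work surface, level with it; the furniture and walls round the work are solid. World frame = base frame: x ahead of the robot, y to its left, z up, the work surface at z = 0. Lengths are in m, angles in rad, forces in N, time in s.
With the tool pointing down it reaches from about 0.35 to 0.775 m from the base axis. Payload 5.5 kg.
Tool frame: the origin (TCP) lies on the centre line of the jaws, within the pads' length; the fingertips stand 8 mm ahead of it and the grasp point (between the pads) lies 11 mm behind it (env.nose_length is the distance from the TCP to the fingertips, in m); z points along the fingers, y is the direction in which the jaws open and shut (so a half turn about z gives the same grasp; the last joint's range is limited). The gripper opens to 85 mm and grips with 20 to 120 N. Pads are 22 mm wide; open, the fingers measure 114 mm over their backs; the gripper's body (76 mm by 85 mm) begins 54 mm behind the grasp point. The pads swing forward as they close: fully open they stand 13 mm farther back than shut.
Start: joints at [-1.249, 0.313, 0.046, 1.304, 0, 1.431], TCP at [0.256, -0.515, 0.239] pointing down, gripper open.
Joint ranges: [-2.76, 2.76], [-0.86, 1.69], [-1.03, 1.26], [-2.2, 2.34], [-1.47, 1.5], [-3.14, 3.14]. Speed limits (rad/s): [2.57, 2.57, 3.14, 3.14, 3.14, 3.14].

### API

Orientations are given as a unit quaternion [w, x, y, z].
In Python, from bench import status, camera, env gives the robot as it stands. The module is installed in compiled form; this text tells all that it offers.
- The arm moves only by the tool servo_tool, never from a script. Its argument "deltas" is text: rows parted by semicolons, each of 7 numbers parted by spaces: the shift along the tool's x, y, z each as a share of 2 cm, from -1 to 1, then the turn, a rotation vector about the tool's x, y, z each as a share of 2 pi rad, from -1 to 1, then the closure, from -1 (fully open) to 1 (shut). In form: x y z ax ay az grip; .... A call has 1 to 10 rows; each row shifts and turns the commanded pose from where the row before left it, along the tool's axes as they then stand; what a row does not reach is not made up. A row lasts 1/10 s, in which the tool goes at most 50 mm and 8.59 degrees, less where a joint would pass 70% of its speed; a pose out of reach is approached as far as the arm can. A call with a number of a shift or a turn outside -1 to 1 is refused whole. A call with a gripper value outside its range is refused whole. The fingers move at their own pace and stop on an object; "squeeze" is the grip in N (left out, the last holds). Time passes only in rows, so rows that do not move let the fingers close. It gives the time, the measured TCP pose, the force and the opening at its end, in the units of the state.
- status.observe(): the state, without advancing time (a new reading comes with each control period).
- camera(name): name is "scene" or "top" or "wrist"; returns a dict with "img" (480x640x3 uint8, blue, green, red), "mtx" (3x3 intrinsics, pixels), "T" (4x4, takes a point from camera to world coordinates). Camera axes: x right, y down, z forward; pixel columns grow to the right and rows downward; lengths in m; the calibration is good to about 2 mm. A picture is of the moment at which its call begins. There is no depth.
- env.hand_in(): hands the job in, once; it reports no verdict.
The state is a dict: "t": time; "joint_positions": joint angles; "dq": joint speeds; "joint_efforts": joint torques, N m; "eef_pos": TCP position; "tool_rot": TCP orientation; "force": force on the tool from outside, world axes, zero at the start; "ft_torque": the same for the moment, N m; "gripper_width": finger opening in m.
Only numpy, scipy, OpenCV 4.12 (cv2) and the standard library are available. Lean on these libraries where they do the work, as an engineer would, in place of code of your own. Each camera call takes 0.05 s, during which the arm holds its last target. There are 200 camera calls.

## Working session

There is one attempt and no reset: what is moved stays moved. The work goes in short steps, Python scripts to look and compute and a tool call to move; the robot and the scene stay as the last step left them, time stands still between calls to the robot, and variables do not carry over. Pictures are saved under pics/ and viewed, about 8 in all and at most 12, crops included, and the job is handed in when it is done.

Besides the shell and the picture viewer there is one more tool, called after "Request:" by a JSON object that holds its "api" and its "payload". servo_tool: Moves the arm, as the interface text tells. Its arguments: {"type":"object","properties":{"deltas":{"type":"string"},"squeeze":{"type":"number"}},"required":["deltas"]}

```bash
mkdir -p pics
python3 - <<'E'
from bench import status, camera, env
import cv2, numpy as np
s=status.observe(); print(s)
for n in("scene","top"):
    c=camera(n); cv2.imwrite(f"pics/{n}0.png",c["img"]); np.savez(f"{n}0.npz",**c); print(n,c["mtx"],c["T"])
E
```

```text
{'t': 0.0, 'joint_positions': array([-1.24858391e+00,  3.14024776e-01,  4.49448683e-02,  1.30361055e+00,
       -1.45211485e-05,  1.43119175e+00]), 'dq': array([ 0.00040487,  0.0003059 , -0.00067301,  0.00033839,  0.00174332,
       -0.00182537]), 'joint_efforts': array([ 1.79222770e-03, -4.80625999e+01,  2.98533511e+01,  1.92554161e-02,
        1.09015593e-04,  1.88556822e-05]), 'eef_pos': array([ 0.25602544, -0.51427668,  0.23838106]), 'tool_rot': array([-9.42456665e-04,  9.73458438e-01,  2.28861905e-01, -9.35808460e-05]), 'force': array([-0.24616835, -0.07256893, -0.28127349]), 'ft_torque': array([-0.02139663, -0.06316004, -0.0263708 ]), 'gripper_width': 0.08558267324080046}
scene [[464.79278264   0.         318.42069182]
 [  0.         464.79278264 229.15959001]
 [  0.           0.           1.        ]] [[-0.66222745 -0.53060186  0.52907133 -0.11197069]
 [-0.74909584  0.45221448 -0.48410484  0.5745653 ]
 [ 0.01761321 -0.71691264 -0.69694048  1.03047447]
 [ 0.          0.          0.          1.        ]]
top [[477.63161695   0.         313.22794901]
 [  0.         477.63161695 243.01212199]
 [  0.           0.           1.        ]] [[-2.78177045e-02 -9.97256992e-01  6.85905723e-02  4.64015871e-01]
 [-9.99612960e-01  2.77744092e-02 -1.58497260e-03 -3.21271436e-02]
 [-3.24437619e-04 -6.86081154e-02 -9.97643634e-01  1.44857413e+00]
 [ 0.00000000e+00  0.00000000e+00  0.00000000e+00  1.00000000e+00]]
```

View pics/scene0.png

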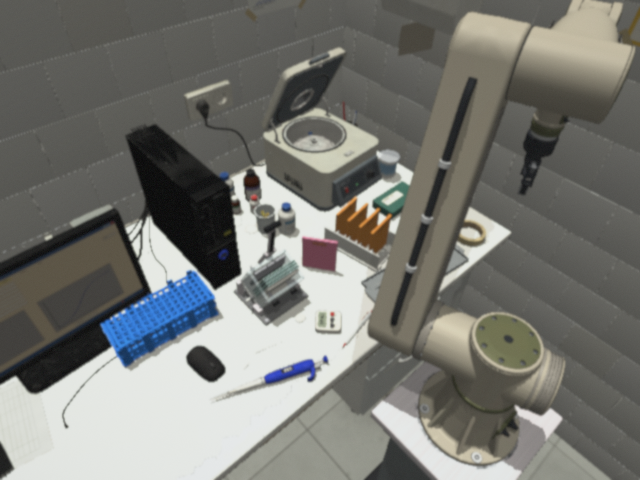

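View pics/top0.png

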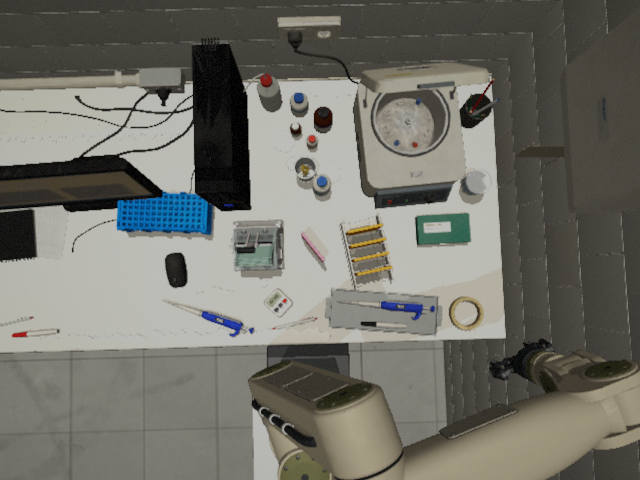

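The scene picture shows the caster at about (272,285), with its bar open at (270,240), a pink decoy at (320,253), and the amber plates in the rack at (362,230). In the top picture the caster is at (258,247), the rack at (367,250) and the decoy at (313,247). Next I'll zoom in on both.

```bash
cat > h.py <<'E'
import numpy as np, cv2
def ray(c,uv):
    uv=np.atleast_2d(np.asarray(uv,float)); d=np.c_[uv,np.ones(len(uv))]@np.linalg.inv(c["mtx"]).T@c["T"][:3,:3].T
    return c["T"][:3,3],d
def onz(c,uv,z):
    o,d=ray(c,uv); return o+d*((z-o[2])/d[:,2])[:,None]
def tri(obs):  # [(cam,uv),...] -> point, residual (m)
    A=np.zeros((3,3));b=np.zeros(3);R=[]
    for c,uv in obs:
        o,d=ray(c,uv); d=d[0]/np.linalg.norm(d[0]); P=np.eye(3)-np.outer(d,d); A+=P;b+=P@o;R.append((P,o))
    x=np.linalg.solve(A,b); return x,[np.linalg.norm(P@(x-o)) for P,o in R]
def proj(c,X):
    X=np.atleast_2d(X); p=(X-c["T"][:3,3])@c["T"][:3,:3]@c["mtx"].T; return p[:,:2]/p[:,2:]
def load(f): return dict(np.load(f))
E
python3 - <<'E'
from h import *
t=load("top0.npz");s=load("scene0.npz")
a=cv2.resize(t["img"][205:295,220:400],None,fx=4.4,fy=4.4,interpolation=cv2.INTER_CUBIC)[:,:790]
b=cv2.resize(s["img"][190:335,225:400],None,fx=4.0,fy=4.0,interpolation=cv2.INTER_CUBIC)
cv2.imwrite("pics/c1.png",a);cv2.imwrite("pics/c2.png",b)
hsv=cv2.cvtColor(t["img"],cv2.COLOR_BGR2HSV);m=cv2.inRange(hsv,(10,130,120),(25,255,255))
for c in cv2.findContours(m,0,2)[0]:
    if cv2.contourArea(c)>30:
        r=cv2.minAreaRect(c);print(r,onz(t,[r[0]],.13)[0].round(3))
E
```

```text
((374.058837890625, 270.2646789550781), (3.145491361618042, 34.92579650878906), 77.47119140625) [ 0.475 -0.2    0.13 ]
((371.0146179199219, 256.0682678222656), (3.2127797603607178, 34.92151641845703), 77.90524291992188) [ 0.514 -0.193  0.13 ]
((368.0072937011719, 242.03411865234375), (3.2826225757598877, 34.92151641845703), 77.90524291992188) [ 0.553 -0.186  0.13 ]
((364.97802734375, 227.89755249023438), (3.2826225757598877, 34.92151641845703), 77.90524291992188) [ 0.593 -0.179  0.13 ]
```

View pics/c1.png

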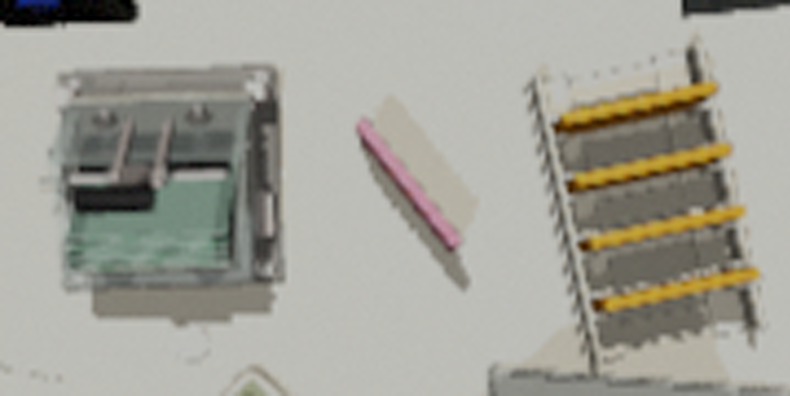

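View pics/c2.png

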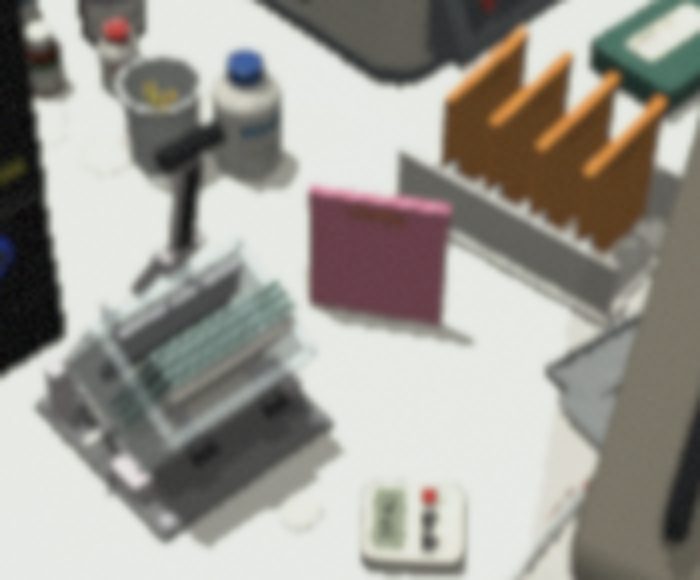

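Crop 1 (top) shows the four amber plates in a row yawed about 10°, at plate tops (0.475,-0.200) to (0.593,-0.179). The caster's bar stands open, with its black handle at crop (115,195). Crop 2 shows cassettes at crop (215,340), the black handle at (190,150) and the bar roughly vertical. Now I'll move over the rack for wrist views.

Request:
{"api": "servo_tool", "payload": {"deltas": "0.96 -0.48 -0.24 0 0 0 -1;0.96 -0.48 -0.24 0 0 0 -1;0.96 -0.48 -0.24 0 0 0 -1;0.96 -0.48 -0.24 0 0 0 -1;0.96 -0.48 -0.24 0 0 0 -1;0.96 -0.48 -0.24 0 0 0 -1;0.96 -0.48 -0.24 0 0 0 -1;0.96 -0.48 -0.24 0 0 0 -1;0.96 -0.48 -0.24 0 0 0 -1"}}

```text
t: 1.0
eef_pos: [0.3727, -0.3595, 0.2823]
tool_rot: [-0.0, 0.973, 0.229, -0.0]
force: [-0.0, -1.0, 0.1]
gripper_width: 0.0851
```

Request:
{"api": "servo_tool", "payload": {"deltas": "0.96 -0.48 -0.24 0 0 0 -1;0.96 -0.48 -0.24 0 0 0 -1;0.96 -0.48 -0.24 0 0 0 -1;0.96 -0.48 -0.24 0 0 0 -1;0.96 -0.48 -0.24 0 0 0 -1;0.96 -0.48 -0.24 0 0 0 -1;0.96 -0.48 -0.24 0 0 0 -1;0.96 -0.48 -0.24 0 0 0 -1;0.96 -0.48 -0.24 0 0 0 -1;0.96 -0.48 -0.24 0 0 0 -1"}}

```text
t: 2.0
eef_pos: [0.5018, -0.1881, 0.3302]
tool_rot: [-0.0, 0.973, 0.229, -0.0]
force: [-0.2, 0.3, -0.5]
gripper_width: 0.0855
```

Request:
{"api": "servo_tool", "payload": {"deltas": "0 0 0 0 0 -0.0227 -1;0 0 0 0 0 -0.0227 -1;0 0 0 0 0 -0.0227 -1;0 0 0 0 0 -0.0227 -1;0 0 0 0 0 -0.0227 -1;0 0 0 0 0 -0.0227 -1;0 0 0 0 0 -0.0227 -1;0 0 0 0 0 -0.0227 -1;0 0 0 0 0 -0.0227 -1;0 0 0 0 0 0 0.5"}}

```text
t: 3.0
eef_pos: [0.5013, -0.1889, 0.3301]
tool_rot: [-0.0, 0.643, 0.766, -0.0]
force: [-1.1, -0.2, -0.3]
gripper_width: 0.0734
```

Run:
```python
from bench import status, camera
import cv2, numpy as np
s=status.observe(); print({k:np.round(s[k],4) for k in("t","eef_pos","tool_rot","joint_positions","gripper_width")})
c=camera("wrist"); cv2.imwrite("pics/w1.png",c["img"]); np.savez("w1.npz",**c); print(c["mtx"].round(1),c["T"].round(3))
```

```text
{'t': np.float64(3.0), 'eef_pos': array([ 0.5013, -0.1889,  0.3301]), 'tool_rot': array([-4.000e-04,  6.426e-01,  7.662e-01, -1.000e-04]), 'joint_positions': array([-5.1010e-01,  2.2880e-01,  1.5330e-01,  1.4962e+00, -1.0000e-04,
        8.8560e-01]), 'gripper_width': np.float64(0.0734)}
[[339.1   0.  321.2]
 [  0.  339.1 237.7]
 [  0.    0.    1. ]] [[ 0.985  0.166  0.05   0.488]
 [ 0.174 -0.942 -0.288 -0.115]
 [-0.001  0.292 -0.956  0.464]
 [ 0.     0.     0.     1.   ]]
```

View pics/w1.png

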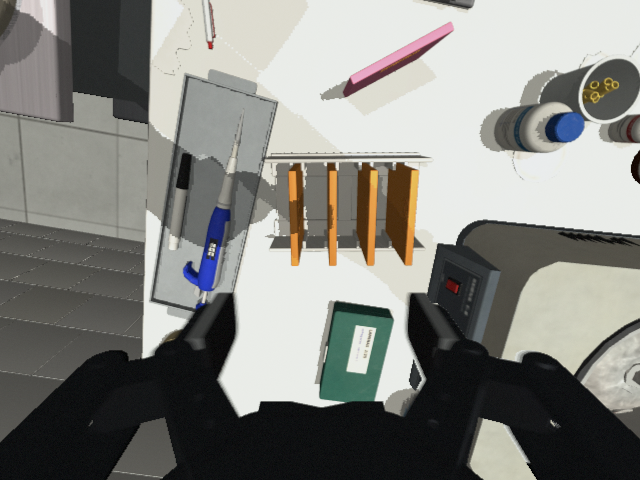

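The wrist view shows the four plates at columns 295/333/368/405, rows 165–265, well aligned with the tool. Next I'll go to the caster and take two wrist views there.

Request:
{"api": "servo_tool", "payload": {"deltas": "1 -0.135 -0.115 0 0 0 0.5;1 -0.135 -0.115 0 0 0 0.5;1 -0.135 -0.115 0 0 0 0.5;1 -0.135 -0.115 0 0 0 0.5;1 -0.135 -0.115 0 0 0 0.5;1 -0.135 -0.115 0 0 0 0.5;1 -0.135 -0.115 0 0 0 0.5;1 -0.135 -0.115 0 0 0 0.5;1 -0.135 -0.115 0 0 0 0.5;1 -0.135 -0.115 0 0 0 0.5"}}

```text
t: 4.05
eef_pos: [0.4389, 0.0054, 0.3541]
tool_rot: [0.0, 0.643, 0.766, 0.0]
force: [0.5, 0.5, 0.4]
gripper_width: 0.0215
```

Request:
{"api": "servo_tool", "payload": {"deltas": "1 -0.135 -0.115 0 0 0 0.5;1 -0.135 -0.115 0 0 0 0.5;1 -0.135 -0.115 0 0 0.0139 0.5;0 0 0 0 0 0.0139 0.5;0 0 0 0 0 0 0.5"}}

```text
t: 4.55
eef_pos: [0.4206, 0.0625, 0.361]
tool_rot: [0.0, 0.707, 0.708, 0.0]
force: [0.7, -0.6, 0.5]
gripper_width: 0.0215
```

Run:
```python
from bench import status, camera
import cv2, numpy as np
s=status.observe(); print({k:np.round(s[k],4) for k in("t","eef_pos","tool_rot","joint_positions","gripper_width")})
c=camera("wrist"); cv2.imwrite("pics/w2.png",c["img"]); np.savez("w2.npz",**c); print(c["T"].round(3))
```

```text
{'t': np.float64(4.55), 'eef_pos': array([0.4206, 0.0625, 0.361 ]), 'tool_rot': array([5.000e-04, 7.065e-01, 7.077e-01, 4.000e-04]), 'joint_positions': array([-4.1600e-02,  1.1600e-02, -2.1400e-02,  1.5365e+00, -1.0000e-04,
        1.5275e+00]), 'gripper_width': np.float64(0.0215)}
[[ 1.     0.001  0.002  0.42 ]
 [ 0.001 -0.956 -0.293  0.137]
 [ 0.001  0.293 -0.956  0.495]
 [ 0.     0.     0.     1.   ]]
```

View pics/w2.png

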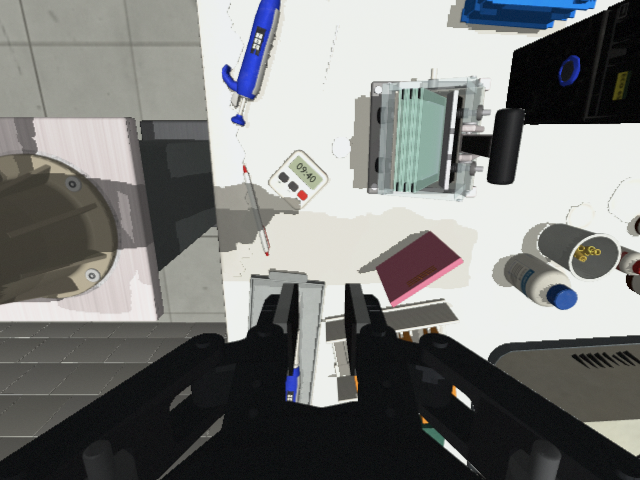

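This view shows the cassettes' three bright edges at columns 397–418, rows 85–195, the last cassette's face up to about col 447, the pad's dark and white strip at 445–462, and the handle at (505,146). I'll take a second, closer view.

Request:
{"api": "servo_tool", "payload": {"deltas": "1 0 1 0 0 0 0.5;1 0 1 0 0 0 0.5;1 0 1 0 0 0 0.5;0 0 0 0 0 0 0.5"}}

```text
t: 5.0
eef_pos: [0.4199, 0.1223, 0.298]
tool_rot: [-0.002, 0.706, 0.708, -0.002]
force: [-0.3, -1.2, -0.3]
gripper_width: 0.0212
```

Run:
```python
from bench import status, camera
import cv2, numpy as np
s=status.observe(); print({k:np.round(s[k],4) for k in("t","eef_pos","tool_rot")})
c=camera("wrist"); cv2.imwrite("pics/w3.png",c["img"]); np.savez("w3.npz",**c)
d=dict(np.load("w2.npz"))["img"]
a=cv2.resize(d[70:210,350:530],None,fx=2.2,fy=4.2,interpolation=2)
b=cv2.resize(c["img"][90:330,360:580],None,fx=1.8,fy=2.45,interpolation=2)
b=cv2.resize(b,(400,588)); a=cv2.resize(a,(396,588))
cv2.imwrite("pics/w23.png",np.hstack([a,b]))
```

```text
{'t': np.float64(5.0), 'eef_pos': array([0.4199, 0.1223, 0.298 ]), 'tool_rot': array([-0.0015,  0.7058,  0.7084, -0.0016])}
```

View pics/w23.png

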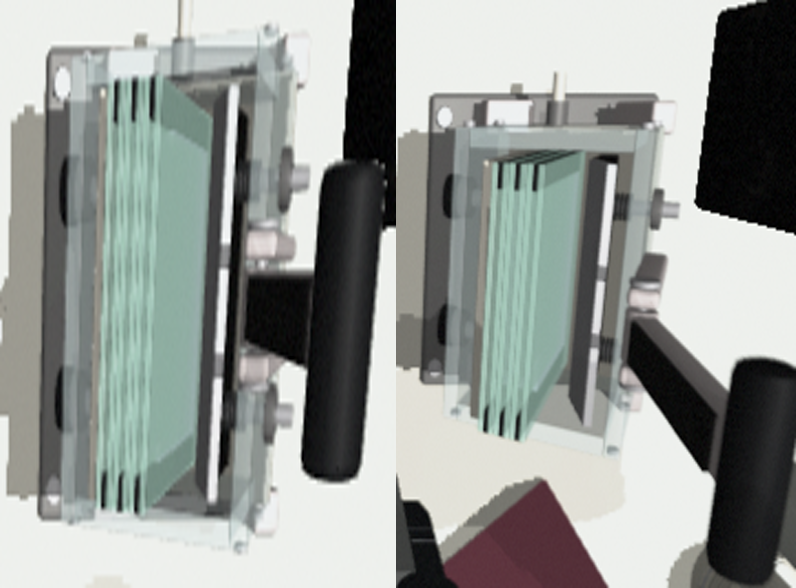

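Run:
```python
from h import *
w1,w2,w3,t,s=[load(f+".npz") for f in("w1","w2","w3","top0","scene0")]
L=lambda x,y:(350+x/2.2,70+y/4.2); R=lambda x,y:(360+(x-396)/1.818,90+y/2.45)
P={}
for n,a,b in[("cassL",(162,78),(545.5,152)),("cassR",(145,512),(527,440)),("lipL",(229,85),(607,162)),("lipR",(208,500),(584,426)),("handle",(342,322),(754,468))]:
    x,r=tri([(w2,L(*a)),(w3,R(*b))]);P[n]=x;print(n,x.round(4),np.round(r,4))
print("cass width",np.linalg.norm(P["cassL"]-P["cassR"]),"lip",np.linalg.norm(P["lipL"]-P["lipR"]))
d=P["cassL"]-P["cassR"];print("yaw deg",np.degrees(np.arctan2(-d[0],d[1])),"slope",d[2])
yaw=np.arctan2(-d[0],d[1]);c,sn=np.cos(yaw),np.sin(yaw);a=np.pi/6
ex=np.array([c*np.cos(a),sn*np.cos(a),.5]);ez=np.array([-c*.5,-sn*.5,np.cos(a)])
m=(P["cassL"]+P["cassR"])/2;l=(P["lipL"]+P["lipR"])/2
print("mid",m,"lip-cass in trough x,z",(l-m)@ex,(l-m)@ez,"handle rel x,z",(P["handle"]-m)@ex,(P["handle"]-m)@ez)
# rack: plate tops in w1 and top
def rects(c,lo):
    h=cv2.cvtColor(c["img"],cv2.COLOR_BGR2HSV);m=cv2.inRange(h,lo,(25,255,255))
    return sorted([(cv2.minAreaRect(k),cv2.boundingRect(k)) for k in cv2.findContours(m,0,2)[0] if cv2.contourArea(k)>30],key=lambda r:r[0][0][0])
A=rects(w1,(10,130,120));T=rects(t,(10,130,120))
for r in A:print("w1",r)
for i,(r,q) in enumerate(sorted(T,key=lambda r:-r[0][0][1])):
    X=onz(t,[r[0]],.13)[0];print(X.round(4),"predicted in w1",proj(w1,X).round(1),"ends",proj(w1,X+np.array([[-.174,.985,0],[.174,-.985,0]])*.05).round(0).tolist())
hsv=cv2.cvtColor(w1["img"],cv2.COLOR_BGR2HSV)
for r in(180,215,250): print(r,[tuple(int(v) for v in hsv[r,c]) for c in range(286,304,2)],[tuple(int(v) for v in hsv[r,c]) for c in range(326,340,2)])
```

```text
cassL [0.5255 0.1814 0.1211] [0.0008 0.0008]
cassR [0.5186 0.0802 0.1479] [0.0005 0.0005]
lipL [0.553  0.1786 0.1295] [0.0001 0.0001]
lipR [0.5517 0.0812 0.136 ] [0.0001 0.0001]
handle [0.5323 0.1298 0.2822] [0.0001 0.0001]
cass width 0.10491875195928173 lip 0.09767916556267528
yaw deg -3.9303237453414206 slope -0.026773926694933156
mid [0.52203875 0.1307594  0.13449327] lip-cass in trough x,z 0.025331419739794168 -0.016668165167300526 handle rel x,z 0.08279615122428294 0.12273186022441603
w1 (((292.0, 186.5), (31.0, 8.0), 90.0), (288, 171, 9, 32))
w1 (((294.192626953125, 249.0817108154297), (32.12481689453125, 7.610151290893555), 86.42366790771484), (290, 233, 9, 33))
w1 (((332.5, 217.5), (95.0, 7.0), 90.0), (329, 170, 8, 96))
w1 (((371.9999694824219, 217.49998474121094), (8.261133193969727, 95.19412994384766), 1.6846843957901), (367, 170, 11, 96))
w1 (((410.9841613769531, 216.99900817871094), (7.6987833976745605, 94.57148742675781), 3.632951259613037), (405, 170, 13, 95))
w1 (((595.7603149414062, 96.97260284423828), (12.172279357910156, 10.650744438171387), 20.556041717529297), (59
[... 588 characters left out ...]
30), (16, 170, 232), (14, 194, 134), (15, 199, 96), (15, 195, 97), (14, 95, 124)] [(23, 28, 111), (15, 191, 84), (16, 178, 228), (16, 170, 232), (17, 168, 231), (15, 166, 209), (23, 20, 104)]
215 [(27, 20, 116), (24, 23, 111), (15, 192, 110), (16, 188, 115), (15, 188, 115), (15, 187, 109), (16, 205, 72), (15, 198, 71), (15, 193, 95)] [(20, 28, 109), (15, 206, 78), (15, 184, 118), (15, 179, 208), (16, 174, 232), (15, 173, 189), (27, 22, 105)]
250 [(33, 10, 235), (33, 10, 235), (22, 26, 226), (15, 188, 220), (15, 184, 223), (15, 182, 225), (14, 192, 125), (14, 144, 110), (22, 21, 217)] [(23, 22, 213), (16, 87, 135), (15, 184, 224), (15, 181, 225), (16, 182, 226), (14, 107, 202), (25, 20, 212)]
```

Run:
```python
from h import *
w2,w3,t,s=[load(f+".npz") for f in("w2","w3","top0","scene0")]
L=lambda x,y:(350+x/2.2,70+y/4.2); R=lambda x,y:(360+(x-396)/1.818,90+y/2.45)
P={}
for n,a,b in[("cassL",(162,78),(545.5,163)),("cassR",(145,512),(527,440)),("lipL",(229,85),(607,162)),("lipR",(208,500),(584,426)),("handL",(356,168),(769,366)),("handR",(332,475),(735,572))]:
    x,r=tri([(w2,L(*a)),(w3,R(*b))]);P[n]=x;print(n,x.round(4),np.round(r,4),proj(t,x).round(1),proj(s,x).round(1))
for p in("cass","lip","hand"):
    d=P[p+"L"]-P[p+"R"];print(p,np.linalg.norm(d).round(4),"mid",((P[p+"L"]+P[p+"R"])/2).round(4),"yaw",np.degrees(np.arctan2(-d[0],d[1])).round(1))
yaw=np.radians(-3.);c,sn=np.cos(yaw),np.sin(yaw);a=np.pi/6
ex=np.array([c*np.cos(a),sn*np.cos(a),.5]);ez=np.array([-c*.5,-sn*.5,np.cos(a)])
M={p:(P[p+"L"]+P[p+"R"])/2 for p in("cass","lip","hand")}
for p in("lip","hand"):print(p,"rel cass trough x,z",((M[p]-M["cass"])@ex).round(4),((M[p]-M["cass"])@ez).round(4))
# base grey plate yaw from top picture
i=t["img"][205:295,225:300]
cv2.imwrite("pics/tz.png",cv2.resize(i,None,fx=8,fy=6.6,interpolation=2))
```

```text
cassL [0.5195 0.1789 0.1411] [0.0003 0.0003] [[235.8 257.7]] [[262.7 279.3]]
cassR [0.5186 0.0802 0.1479] [0.0005 0.0005] [[271.6 256.9]] [[293.9 258.3]]
lipL [0.553  0.1786 0.1295] [0.0001 0.0001] [[236.4 245.8]] [[255.1 274.4]]
lipR [0.5517 0.0812 0.136 ] [0.0001 0.0001] [[271.4 245.1]] [[285.6 254.5]]
handL [0.5328 0.1505 0.2814] [0.0002 0.0002] [[238.  249.8]] [[265.1 230.5]]
handR [0.5316 0.1077 0.2836] [0.0006 0.0006] [[255.4 249.7]] [[280.1 221.8]]
cass 0.0989 mid [0.519  0.1295 0.1445] yaw -0.6
lip 0.0977 mid [0.5523 0.1299 0.1327] yaw -0.7
hand 0.0428 mid [0.5322 0.1291 0.2825] yaw -1.6
lip rel cass trough x,z 0.0229 -0.0268
hand rel cass trough x,z 0.0804 0.113
```

The corrected triangulation agrees with the given sizes: cassette width 98.9 mm, lip 97.7 mm, handle 43 mm, hinge to handle 105 mm. The trough origin comes out at about (0.537,0.130,0.021), with yaw about -1° and a gap of roughly 10 mm. The plate tops match z = 0.13 in both views. Now I'll fetch plate 1.

Request:
{"api": "servo_tool", "payload": {"deltas": "-1 0.17 0 0 0 0 0.5;-1 0.17 0 0 0 0 0.5;-1 0.17 0 0 0 0 0.5;-1 0.17 0 0 0 0 0.5;-1 0.17 0 0 0 0 0.5;-1 0.17 0 0 0 0 0.5;-1 0.17 0 0 0 0 0.5;-1 0.17 0 0 0 0 0.5;-1 0.17 0 0 0 0 0.5;-1 0.17 0 0 0 0 0.5"}}

```text
t: 6.05
eef_pos: [0.4559, -0.0809, 0.3018]
tool_rot: [0.001, 0.707, 0.707, 0.0]
force: [0.6, 0.1, 0.2]
gripper_width: 0.0215
```

Request:
{"api": "servo_tool", "payload": {"deltas": "-1 0.17 0 0 0 0 0.5;-1 0.17 0 0 0 0 0.5;-1 0.17 0 0 0 0 0.5;-1 0.17 0 0 0 0 0.5;-1 0.17 0 0 0 0 0.5;-1 0.17 0 0 0 0 0.5;-0.1 0.02 0 0 0 -0.014 0.5;0 0 0 0 0 -0.014 0.5;0 0 0 0 0 0 0.5"}}

```text
t: 6.95
eef_pos: [0.4763, -0.2023, 0.3015]
tool_rot: [0.001, 0.643, 0.766, -0.0]
force: [0.7, -0.3, 0.5]
gripper_width: 0.0211
```

```bash
cat >> h.py <<'E'
from scipy.spatial.transform import Rotation as Rot
def state():
    from bench import status
    s=status.observe(); q=s["tool_rot"]; return s["eef_pos"],Rot.from_quat([q[1],q[2],q[3],q[0]]),s
def to(target,yaw,lean):  # shift (in present tool axes, units of 20 mm) and turn (units of 2pi)
    p,R,s=state(); c,sn,a=np.cos(np.radians(yaw)),np.sin(np.radians(yaw)),np.radians(lean)
    y=np.array([c*np.cos(a),sn*np.cos(a),np.sin(a)]);z=np.array([c*np.sin(a),sn*np.sin(a),-np.cos(a)])
    W=Rot.from_matrix(np.c_[np.cross(y,z),y,z])
    print("t",round(s["t"],2),"pos",p.round(4),"force",np.round(s["force"],1),"w",round(s["gripper_width"],4))
    print("shift",(R.inv().apply(np.asarray(target)-p)/.02).round(3),"turn",((R.inv()*W).as_rotvec()/2/np.pi).round(4))
O=np.array([.5372,.130,.0207]);YAW=-.9
c_,s_=np.cos(np.radians(YAW)),np.sin(np.radians(YAW))
EX=np.array([c_*.75**.5,s_*.75**.5,.5]);EZ=np.array([-c_*.5,-s_*.5,.75**.5])
def tr(x,z): return O+x*EX+z*EZ
def intr(p): d=np.asarray(p)-O; return d@EX,d@np.array([-s_,c_,0]),d@EZ
E
python3 -c "
from h import *
to([.4747,-.1997,.116],10.1,0)"
```

```text
t 6.95 pos [ 0.4763 -0.2023  0.3015] force [ 0.7 -0.3  0.5] w 0.0211
shift [ 0.155 -0.065  9.273] turn [ 0.0001  0.0002 -0.0002]
```

Request:
{"api": "servo_tool", "payload": {"deltas": "0.15 -0.07 0.9 0 0 0 0.5;0 0 1 0 0 0 0.5;0 0 1 0 0 0 0.5;0 0 1 0 0 0 0.5;0 0 1 0 0 0 0.5;0 0 1 0 0 0 0.5;0 0 1 0 0 0 0.5;0 0 1 0 0 0 0.5;0 0 0.8 0 0 0 0.5;0 0 0.57 0 0 0 0.5"}}

```text
t: 7.95
eef_pos: [0.4744, -0.1986, 0.1146]
tool_rot: [-0.0, 0.643, 0.766, -0.0]
force: [0.3, -0.4, 0.5]
gripper_width: 0.0214
```

Request:
{"api": "servo_tool", "payload": {"deltas": "0 0 0 0 0 0 1;0 0 0 0 0 0 1;0 0 0 0 0 0 1;0 0 0 0 0 0 1;0 0 0 0 0 0 1", "squeeze": 50}}

```text
t: 8.45
eef_pos: [0.4747, -0.1986, 0.1156]
tool_rot: [0.0, 0.642, 0.766, -0.0]
force: [-1.3, -0.5, 0.3]
gripper_width: 0.0074
```

Request:
{"api": "servo_tool", "payload": {"deltas": "0 0 -0.5 0 0 0 1;0 0 -1 0 0 0 1;0 0 -1 0 0 0 1;0 0 -1 0 0 0 1;0 0 -1 0 0 0 1;0 0 -1 0 0 0 1;0 0 -1 0 0 0 1;0 0 -1 0 0 0 1;0 0 -1 0 0 0 1;0 0 0 0 0 0 1"}}

```text
t: 9.45
eef_pos: [0.4763, -0.1991, 0.2888]
tool_rot: [0.003, 0.642, 0.766, 0.001]
force: [0.1, -1.0, -0.9]
gripper_width: 0.0069
```

```bash
python3 -c "
from h import *
print(tr(.053,.273));to(tr(.053,.273),YAW,30)"
```

```text
[0.44661052 0.13142309 0.28362494]
t 9.45 pos [ 0.4763 -0.1991  0.2888] force [ 0.1 -1.  -0.9] w 0.0069
shift [16.531  1.428  0.193] turn [-0.0821 -0.0074  0.03  ]
```

Request:
{"api": "servo_tool", "payload": {"deltas": "0.97 0.084 0 0 0 0 1;0.97 0.084 0 0 0 0 1;0.97 0.084 0 0 0 0 1;0.97 0.084 0 0 0 0 1;0.97 0.084 0 0 0 0 1;0.97 0.084 0 0 0 0 1;0.97 0.084 0 0 0 0 1;0.97 0.084 0 0 0 0 1;0.97 0.084 0 0 0 0 1;0.97 0.084 0 0 0 0 1"}}

```text
t: 10.45
eef_pos: [0.457, -0.0034, 0.2844]
tool_rot: [-0.0, 0.642, 0.766, 0.0]
force: [-0.5, 0.4, -1.0]
gripper_width: 0.0068
```

Request:
{"api": "servo_tool", "payload": {"deltas": "0.97 0.084 0 0 0 0 1;0.97 0.084 0 0 0 0 1;0.97 0.084 0 0 0 0 1;0.97 0.084 0 0 0 0 1;0.97 0.084 0 0 0 0 1;0.97 0.084 0 0 0 0 1;0.97 0.084 0 0 0 0 1;0 0 0 0 0 0.0153 1;0 0 0 0 0 0.0153 1;0 0 0 -0.0208 0 0 1"}}

```text
t: 11.45
eef_pos: [0.4474, 0.1315, 0.2816]
tool_rot: [0.045, 0.712, 0.699, 0.044]
force: [-1.2, -0.7, -0.9]
gripper_width: 0.0072
```

Request:
{"api": "servo_tool", "payload": {"deltas": "0 0 0 -0.0208 0 0 1;0 0 0 -0.0208 0 0 1;0 0 0 -0.0208 0 0 1;0 0 0 0 0 0 1"}}

```text
t: 11.85
eef_pos: [0.4381, 0.1311, 0.2788]
tool_rot: [0.182, 0.689, 0.679, 0.179]
force: [-0.3, -0.2, -2.2]
gripper_width: 0.0067
```

```bash
python3 -c "
from h import *
to(tr(.053,.233),YAW,30);p,R,s=state();print(intr(p))
from bench import camera
c=camera('wrist');np.savez('w4.npz',**c)
d=camera('top');np.savez('t4.npz',**d)
cv2.imwrite('pics/w4.png',c['img'])
"
```

```text
t 11.85 pos [0.4381 0.1311 0.2788] force [-0.3 -0.2 -2.2] w 0.0067
shift [0.024 0.508 1.999] turn [-0.0013  0.0001  0.0003]
(np.float64(0.04316674529331098), np.float64(-0.0004870459836596021), np.float64(0.2730700777495717))
```

View pics/w4.png

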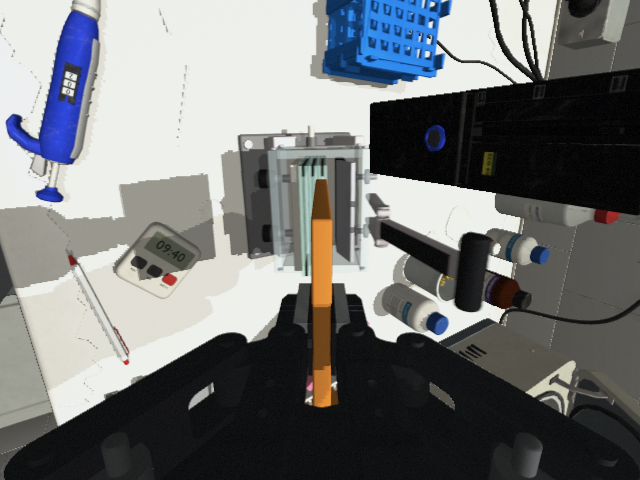

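The wrist view looks straight along the plate. Its plane is at col 321, the last cassette's face at about 326, and the pad lip's face spans 333–352. That puts the face at trough x ≈ 47 mm and the pad at about 56 mm, which agrees with the stereo result. I'll shift +10 mm and go in.

Request:
{"api": "servo_tool", "payload": {"deltas": "0 0.25 0 -0.0007 0 0 1;0 0.25 0 -0.0006 0 0 1;0 0 1 0 0 0 1;0 0 1 0 0 0 1;0 0 0 0 0 0 1"}}

```text
t: 12.45
eef_pos: [0.4753, 0.1305, 0.2537]
tool_rot: [0.186, 0.689, 0.677, 0.182]
force: [-1.0, -0.2, -1.3]
gripper_width: 0.0073
```

```bash
python3 -c "
from h import *
to(tr(.053,.168),YAW,30);p,R,s=state();print(intr(p))
from bench import camera
c=camera('wrist');np.savez('w5.npz',**c)
cv2.imwrite('pics/w5.png',cv2.resize(c['img'][90:290,220:400],None,fx=3.5,fy=2.9,interpolation=2))
"
```

```text
t 12.45 pos [0.4753 0.1305 0.2537] force [-1.  -0.2 -1.3] w 0.0073
shift [ 0.028 -0.505  3.237] turn [ 0.0005  0.0002 -0.0002]
(np.float64(0.06290422324202816), np.float64(-0.0004667392769954705), np.float64(0.2327818431470048))
```

View pics/w5.png

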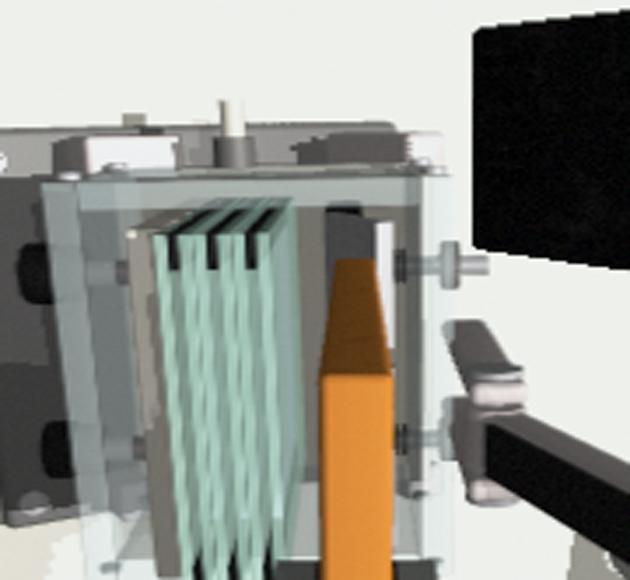

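This crop shows the plate (centre crop col 355) too far right, towards the lip. The last cassette's face is at crop col 273, so the plate sits at x ≈ 63 mm. I'll shift back 10 mm and check that it has settled.

Request:
{"api": "servo_tool", "payload": {"deltas": "0 -0.25 0 0 0 0 1;0 -0.25 0 0 0 0 1;0 0 0 0 0 0 1;0 0 0 0 0 0 1"}}

```text
t: 12.9
eef_pos: [0.4653, 0.1312, 0.2511]
tool_rot: [0.187, 0.688, 0.677, 0.184]
force: [0.6, -0.2, -1.4]
gripper_width: 0.007
```

```bash
python3 -c "
from h import *
to(tr(.0525,.168),YAW,30);p,R,s=state();print(intr(p))
"
```

```text
t 12.9 pos [0.4653 0.1312 0.2511] force [ 0.6 -0.2 -1.4] w 0.007
shift [-3.000e-03 -4.900e-02  3.376e+00] turn [ 0.0014  0.     -0.0001]
(np.float64(0.052910143489355986), np.float64(6.949079312688986e-05), np.float64(0.23553112853706604))
```

Request:
{"api": "servo_tool", "payload": {"deltas": "0 -0.03 0.5 0.0013 0 0 1;0 0 0.7 0 0 0 1;0 0 0.7 0 0 0 1;0 0 0.7 0 0 0 1;0 0 0.7 0 0 0 1;0 0 0 0 0 0 1;0 0 0 0 0 0 1"}}

```text
t: 13.6
eef_pos: [0.4989, 0.132, 0.1931]
tool_rot: [0.183, 0.688, 0.678, 0.183]
force: [1.0, 3.4, -1.4]
gripper_width: 0.0069
```

```bash
python3 -c "
from h import *
to(tr(.0515,.148),YAW,30);p,R,s=state();print(intr(p))
"
```

```text
t 13.6 pos [0.4989 0.132  0.1931] force [ 1.   3.4 -1.4] w 0.0069
shift [-0.074 -0.077  1.022] turn [ 0.     -0.0005  0.    ]
(np.float64(0.05304028306196804), np.float64(0.0014092866490238126), np.float64(0.1684522339743388))
```

Request:
{"api": "servo_tool", "payload": {"deltas": "0.1 -0.07 0 0 0 0 1;0 0 0.4 0 0 0 1;0 0 0.4 0 0 0 1;0 0 0.2 0 0 0 1;0 0 0 0 0 0 1;0 0 0 0 0 0 1"}}

```text
t: 14.2
eef_pos: [0.507, 0.1324, 0.1748]
tool_rot: [0.184, 0.689, 0.677, 0.181]
force: [3.2, 3.4, -2.5]
gripper_width: 0.0072
```

```bash
python3 -c "
from h import *
to(tr(.0515,.138),YAW,30);p,R,s=state();print(intr(p))
"
```

```text
t 14.2 pos [0.507  0.1324 0.1748] force [ 3.2  3.4 -2.5] w 0.0072
shift [-0.094  0.033  0.527] turn [-0.0001  0.     -0.0001]
(np.float64(0.05085120276818288), np.float64(0.0018928180394463072), np.float64(0.14853431707138573))
```

Request:
{"api": "servo_tool", "payload": {"deltas": "0.1 0.05 0 0 0 0 1;0 0 0.25 0 0 0 1;0 0 0.25 0 0 0 1;0 0 0 0 0 0 1;0 0 0 0 0 0 0.5;0 0 0 0 0 0 0.5;0 0 0 0 0 0 0.5;0 0 0 0 0 0 0.5"}}

```text
t: 15.0
eef_pos: [0.5126, 0.1343, 0.167]
tool_rot: [0.184, 0.689, 0.677, 0.181]
force: [0.3, -0.1, -0.1]
gripper_width: 0.0214
```

```bash
python3 -c "
from h import *
to(tr(.0515,.138),YAW,30);p,R,s=state();print(intr(p))
from bench import camera
c=camera('wrist');np.savez('w6.npz',**c)
cv2.imwrite('pics/w6.png',c['img'][60:420,140:560])
"
```

```text
t 15.0 pos [0.5126 0.1343 0.167 ] force [ 0.3 -0.1 -0.1] w 0.0214
shift [-0.194 -0.013  0.051] turn [-0.0001  0.0001 -0.0001]
(np.float64(0.05176197636357295), np.float64(0.0038811446783676017), np.float64(0.1390240169211162))
```

View pics/w6.png

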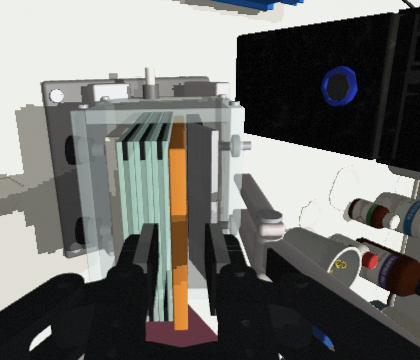

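The plate has dropped in beside the cassettes, with its amber edge at crop cols 170–187 just right of the last cassette. I'll close the fingers above it and press gently to make sure it is home.

Request:
{"api": "servo_tool", "payload": {"deltas": "0 0 -0.7 0 0 0 0.5;0 0 -0.7 0 0 0 0.5;-0.1 0 0 0 0 0 1;0 0 0 0 0 0 1;0 0 0 0 0 0 1;0 0 0 0 0 0 1;0 0 0.5 0 0 0 1;0 0 0.5 0 0 0 1;0 0 0.4 0 0 0 1;0 0 0.1 0 0 0 1"}}

```text
t: 16.05
eef_pos: [0.5132, 0.132, 0.1631]
tool_rot: [0.184, 0.689, 0.678, 0.18]
force: [0.1, 0.5, 0.0]
gripper_width: -0.0002
```

Request:
{"api": "servo_tool", "payload": {"deltas": "0 0 0.15 0 0 0 1;0 0 0.1 0 0 0 1;0 0 0 0 0 0 1"}}

```text
t: 16.35
eef_pos: [0.5165, 0.1323, 0.1614]
tool_rot: [0.185, 0.689, 0.677, 0.182]
force: [-1.2, -0.5, 1.4]
gripper_width: -0.0003
```

```bash
python3 -c "
from h import *
to(tr(.0515,.130),YAW,30);p,R,s=state();print(intr(p),s['force']@EZ,s['force']@EX)
"
```

```text
t 16.35 pos [0.5165 0.1323 0.1614] force [-1.2 -0.5  1.4] w -0.0003
shift [-0.097 -0.044  0.11 ] turn [ 0.0001  0.0001 -0.0001]
(np.float64(0.05237920665774503), np.float64(0.0019416923653780356), np.float64(0.13220640758472363)) 1.8120468954813336 -0.35158176470631664
```

Request:
{"api": "servo_tool", "payload": {"deltas": "0 0 0.1 0 0 0 1;0 0 0.1 0 0 0 1;0 0 0 0 0 0 1;0 0 0 0 0 0 1"}}

```text
t: 16.75
eef_pos: [0.5215, 0.1324, 0.1637]
tool_rot: [0.188, 0.688, 0.676, 0.185]
force: [-19.0, -2.2, 31.6]
gripper_width: -0.0001
```

```bash
python3 -c "
from h import *
to(tr(.0515,.130),YAW,30);p,R,s=state();print(intr(p),s['force']@EZ,s['force']@EX)
"
```

```text
t 16.75 pos [0.5215 0.1324 0.1637] force [-19.   -2.2  31.6] w -0.0001
shift [-0.11  -0.318  0.081] turn [ 0.0017  0.     -0.0002]
(np.float64(0.0578357962031817), np.float64(0.00220155444272736), np.float64(0.13168569877914266)) 36.86357234563528 -0.5913757419745274
```

Hard stop at 37 N with the tip at z ≈ 124 mm in the model, so the first plate is home (it dropped by itself and was loose). I'll retreat and go for the second plate.

Request:
{"api": "servo_tool", "payload": {"deltas": "0 -0.1 -0.5 0 0 0 1;0 0 -1 0 0 0 1;0 0 -1 0 0 0 1;0 0 -1 0 0 0 1;0 0 -1 0 0 0 0.5;0 0 -1 0 0 0 0.5;0 0 -1 0.0208 0 0 0.5;0 0 0 0.0208 0 0 0.5;0 0 0 0.0208 0 0 0.5;0 0 0 0.0208 0 0 0.5"}}

```text
t: 17.75
eef_pos: [0.4518, 0.1335, 0.2704]
tool_rot: [-0.001, 0.713, 0.701, -0.0]
force: [0.0, 0.1, 0.7]
gripper_width: 0.0213
```

```bash
python3 -c "
from h import *
to([.5141,-.192,.30],YAW,0)
"
```

```text
t 17.75 pos [0.4518 0.1335 0.2704] force [0.  0.1 0.7] w 0.0213
shift [-16.219   3.378  -1.496] turn [-0.0003 -0.0001 -0.0001]
```

Request:
{"api": "servo_tool", "payload": {"deltas": "-0.95 0.2 -0.09 0 0 0 0.5;-0.95 0.2 -0.09 0 0 0 0.5;-0.95 0.2 -0.09 0 0 0 0.5;-0.95 0.2 -0.09 0 0 0 0.5;-0.95 0.2 -0.09 0 0 0 0.5;-0.95 0.2 -0.09 0 0 0 0.5;-0.95 0.2 -0.09 0 0 0 0.5;-0.95 0.2 -0.09 0 0 0 0.5;-0.95 0.2 -0.09 0 0 0 0.5;-0.95 0.2 -0.09 0 0 0 0.5"}}

```text
t: 18.75
eef_pos: [0.4884, -0.0581, 0.2869]
tool_rot: [0.0, 0.713, 0.701, 0.0]
force: [0.8, 0.6, 0.9]
gripper_width: 0.0213
```

Request:
{"api": "servo_tool", "payload": {"deltas": "-0.95 0.2 -0.09 0 0 0 0.5;-0.95 0.2 -0.09 0 0 0 0.5;-0.95 0.2 -0.09 0 0 0 0.5;-0.95 0.2 -0.09 0 0 0 0.5;-0.95 0.2 -0.09 0 0 0 0.5;-0.95 0.2 -0.09 0 0 0 0.5;-0.95 0.2 -0.09 0 0 -0.0153 0.5;0 0 0 0 0 -0.0153 0.5;0 0 0 0 0 0 0.5;0 0 0 0 0 0 0.5"}}

```text
t: 19.75
eef_pos: [0.514, -0.1909, 0.2994]
tool_rot: [-0.0, 0.643, 0.766, -0.0]
force: [-0.5, 0.1, -0.5]
gripper_width: 0.0212
```

```bash
python3 -c "
from h import *
to([.5141,-.1915,.116],10.1,0)
from bench import camera
c=camera('scene');np.savez('s7.npz',**c)
d=camera('wrist');np.savez('w7.npz',**d)
i=cv2.resize(c['img'][200:340,225:345],None,fx=3.3,fy=3.3,interpolation=2)
j=cv2.resize(d['img'],(400,300))
i[:1]=0;j=cv2.copyMakeBorder(j,0,i.shape[0]-300,0,0,0)
cv2.imwrite('pics/s7.png',np.hstack([i,j]))
"
```

```text
t 19.75 pos [ 0.514  -0.1909  0.2994] force [-0.5  0.1 -0.5] w 0.0212
shift [-0.034 -0.     9.169] turn [-0.     -0.     -0.0004]
```

View pics/s7.png

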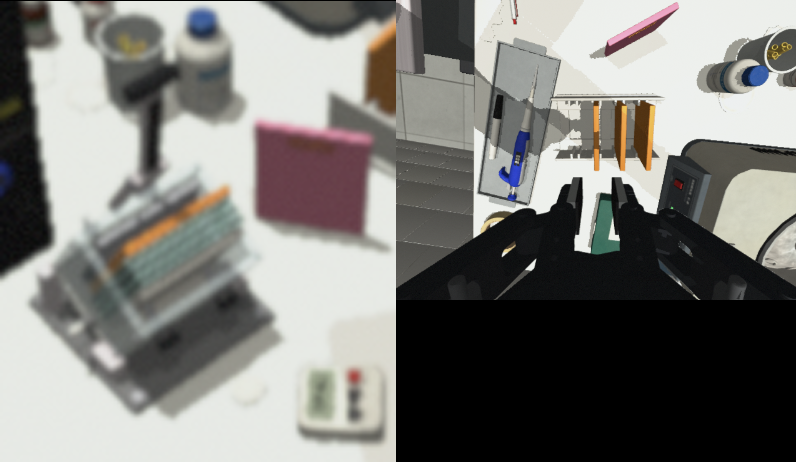

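The first plate lies home, flush with the cassettes (amber strip at crop (185,220)). Three plates remain in the rack and plate 2 is centred in the jaws. Next: descend, grip and lift.

Request:
{"api": "servo_tool", "payload": {"deltas": "0 0 0.9 0 0 0 0.5;0 0 1 0 0 0 0.5;0 0 1 0 0 0 0.5;0 0 1 0 0 0 0.5;0 0 1 0 0 0 0.5;0 0 1 0 0 0 0.5;0 0 1 0 0 0 0.5;0 0 1 0 0 0 0.5;0 0 0.8 0 0 0 0.5;0 0 0.47 0 0 0 0.5"}}

```text
t: 20.85
eef_pos: [0.5134, -0.19, 0.1148]
tool_rot: [-0.001, 0.642, 0.766, -0.0]
force: [-0.2, 0.3, 0.2]
gripper_width: 0.0214
```

Request:
{"api": "servo_tool", "payload": {"deltas": "0 0 0 0 0 0 0.5;0 0 0 0 0 0 1;0 0 0 0 0 0 1;0 0 0 0 0 0 1;0 0 0 0 0 0 1", "squeeze": 60}}

```text
t: 21.35
eef_pos: [0.5141, -0.1909, 0.1168]
tool_rot: [0.0, 0.642, 0.766, -0.0]
force: [-2.5, 1.3, 2.0]
gripper_width: 0.0066
```

Request:
{"api": "servo_tool", "payload": {"deltas": "0 0 -0.5 0 0 0 1;0 0 -1 0 0 0 1;0 0 -1 0 0 0 1;0 0 -1 0 0 0 1;0 0 -1 0 0 0 1;0 0 -1 0 0 0 1;0 0 -1 0 0 0 1;0 0 -1 0 0 0 1;0 0 -1 0 0 0 1;0 0 0 0 0 0 1"}}

```text
t: 22.35
eef_pos: [0.5157, -0.1916, 0.2899]
tool_rot: [0.003, 0.642, 0.766, 0.001]
force: [-0.6, 0.6, -0.3]
gripper_width: 0.0065
```

```bash
python3 -c "
from h import *
to(tr(.060,.273)+[0,.0025,0],10.1,0)"
```

```text
t 22.35 pos [ 0.5157 -0.1916  0.2899] force [-0.6  0.6 -0.3] w 0.0065
shift [16.571 -0.258  0.065] turn [ 0.0009  0.0007 -0.0001]
```

Request:
{"api": "servo_tool", "payload": {"deltas": "0.97 -0.015 0 0 0 0 1;0.97 -0.015 0 0 0 0 1;0.97 -0.015 0 0 0 0 1;0.97 -0.015 0 0 0 0 1;0.97 -0.015 0 0 0 0 1;0.97 -0.015 0 0 0 0 1;0.97 -0.015 0 0 0 0 1;0.97 -0.015 0 0 0 0 1;0.97 -0.015 0 0 0 0 1;0.97 -0.015 0 0 0 0 1"}}

```text
t: 23.35
eef_pos: [0.4755, 0.0019, 0.2851]
tool_rot: [-0.001, 0.642, 0.767, -0.0]
force: [-0.0, 0.1, -0.9]
gripper_width: 0.0067
```

Request:
{"api": "servo_tool", "payload": {"deltas": "0.97 -0.015 0 0 0 0 1;0.97 -0.015 0 0 0 0 1;0.97 -0.015 0 0 0 0 1;0.97 -0.015 0 0 0 0 1;0.97 -0.015 0 0 0 0 1;0.97 -0.015 0 0 0 0 1;0.97 -0.015 0 0 0 0 1;0 0 0 0 0 0.0153 1;0 0 0 0 0 0.0153 1;0 0 0 -0.0208 0 0 1"}}

```text
t: 24.35
eef_pos: [0.452, 0.134, 0.2821]
tool_rot: [0.045, 0.712, 0.699, 0.043]
force: [-0.2, -0.6, -1.4]
gripper_width: 0.0063
```

Request:
{"api": "servo_tool", "payload": {"deltas": "0 0 0 -0.0208 0 0 1;0 0 0 -0.0208 0 0 1;0 0 0 -0.0208 0 0 1;0 0 0 0 0 0 1;0 0 0 0 0 0 1;0 0 0 0 0 0 1"}}

```text
t: 24.95
eef_pos: [0.4531, 0.1336, 0.2881]
tool_rot: [0.184, 0.689, 0.677, 0.182]
force: [0.4, 0.8, -0.1]
gripper_width: 0.0065
```

```bash
python3 -c "
from h import *
to(tr(.0605,.233)+[0,.003,0],YAW,30);p,R,s=state();print(intr(p))"
```

```text
t 24.95 pos [0.4531 0.1336 0.2881] force [ 0.4  0.8 -0.1] w 0.0065
shift [ 0.034 -0.017  2.034] turn [ 0.     -0.0001 -0.0001]
(np.float64(0.06080223383933521), np.float64(0.002302892917378061), np.float64(0.27369712332811197))
```

Request:
{"api": "servo_tool", "payload": {"deltas": "0.03 0 0.6 0 0 0 1;0 0 0.8 0 0 0 1;0 0 0.8 0 0 0 1;0 0 0.8 0 0 0 1;0 0 0.8 0 0 0 1;0 0 0.6 0 0 0 1;0 0 0.3 0 0 0 1;0 0 0 0 0 0 1;0 0 0 0 0 0 1"}}

```text
t: 25.85
eef_pos: [0.4993, 0.1329, 0.2049]
tool_rot: [0.184, 0.689, 0.678, 0.181]
force: [1.8, -0.0, -3.1]
gripper_width: 0.0069
```

```bash
python3 -c "
from h import *
to(tr(.0595,.168)+[0,.003,0],YAW,30);p,R,s=state();print(intr(p),s['force']@EX,s['force']@EZ)"
```

```text
t 25.85 pos [0.4993 0.1329 0.2049] force [ 1.8 -0.  -3.1] w 0.0069
shift [0.037 0.011 0.526] turn [-0.0002  0.0001 -0.0001]
(np.float64(0.05925275503987016), np.float64(0.0022647369912600543), np.float64(0.17853686750539757)) 0.006857842076007925 -3.5716971503697046
```

Request:
{"api": "servo_tool", "payload": {"deltas": "0 0 0.25 0 0 0 1;0 0 0.25 0 0 0 1;0 0 0.25 0 0 0 1;0 0 0.25 0 0 0 1;0 0 0 0 0 0 1"}}

```text
t: 26.35
eef_pos: [0.5087, 0.1329, 0.1875]
tool_rot: [0.185, 0.688, 0.678, 0.182]
force: [2.3, 1.2, -2.7]
gripper_width: 0.0069
```

```bash
python3 -c "
from h import *
to(tr(.0595,.138)+[0,.003,0],YAW,30);p,R,s=state();print(intr(p),s['force']@EX,s['force']@EZ)"
```

```text
t 26.35 pos [0.5087 0.1329 0.1875] force [ 2.3  1.2 -2.7] w 0.0069
shift [0.026 0.038 1.035] turn [ 0. -0. -0.]
(np.float64(0.05869539108278267), np.float64(0.0024708948577024897), np.float64(0.15872964927822245)) 0.6109112657780942 -3.4867998866567063
```

Request:
{"api": "servo_tool", "payload": {"deltas": "0 0 0.25 0 0 0 1;0 0 0.25 0 0 0 1;0 0 0.25 0 0 0 1;0 0 0.25 0 0 0 1;0 0 0 0 0 0 1"}}

```text
t: 26.85
eef_pos: [0.5188, 0.1325, 0.1694]
tool_rot: [0.184, 0.689, 0.677, 0.181]
force: [4.7, 1.1, -3.6]
gripper_width: 0.0067
```

```bash
python3 -c "
from h import *
to(tr(.0595,.138)+[0,.003,0],YAW,30);p,R,s=state();print(intr(p),s['force']@EX,s['force']@EZ)"
```

```text
t 26.85 pos [0.5188 0.1325 0.1694] force [ 4.7  1.1 -3.6] w 0.0067
shift [ 0.04   0.055 -0.001] turn [-0.0001  0.0001 -0.0001]
(np.float64(0.05835445889857435), np.float64(0.0021983932550842036), np.float64(0.13800886688769276)) 2.2966851820505814 -5.455566807484124
```

Request:
{"api": "servo_tool", "payload": {"deltas": "0 0 0 0 0 0 0.5;0 0 0 0 0 0 0.5;0 0 0 0 0 0 0.5;0 0 -0.7 0 0 0 0.5;0 0 -0.8 0 0 0 0.5;0 0 -1 0 0 0 0.5;0 0 0 0 0 0 0.5;0 0 0 0 0 0 0.5"}}

```text
t: 27.65
eef_pos: [0.4936, 0.133, 0.2137]
tool_rot: [0.185, 0.689, 0.677, 0.182]
force: [-0.0, 0.5, -0.7]
gripper_width: 0.0214
```

```bash
python3 -c "
from h import *
p,R,s=state();print(s['t'],intr(p),s['force'])
from bench import camera
c=camera('wrist');np.savez('w8.npz',**c)
hsv=cv2.cvtColor(c['img'],cv2.COLOR_BGR2HSV);m=cv2.inRange(hsv,(8,120,60),(25,255,255))
for r in range(100,330,15): 
  x=np.where(m[r,230:420])[0]+230; print(r,(x.min(),x.max(),len(x)) if len(x) else None, ''.join('#' if v else '.' for v in m[r,300:370]))
T=c['T']
for xt in(.051,.0585):
  for z in(.122,.15): print(xt,z,[proj(c,tr(xt,z)+y*np.array([-s_,c_,0])).round(0).tolist() for y in(-.047,.053)])
"
```

```text
27.65 (np.float64(0.05872067429282087), np.float64(0.0022991887914305424), np.float64(0.18895878351061524)) [-0.04058264  0.54854929 -0.74537952]
100 None ......................................................................
115 None ......................................................................
130 None ......................................................................
145 None ......................................................................
160 None ......................................................................
175 (np.int64(305), np.int64(324), 20) .....####################.............................................
190 (np.int64(299), np.int64(325), 27) ##########################............................................
205 (np.int64(300), np.int64(326), 27) ###########################...........................................
220 (np.int64(301), np.int64(326), 26) .##########################...........................................
235 (np.int64(301), np.int64(326), 26) .##########################...........................................
250 
[... 151 characters left out ...]
######################..........................................
280 (np.int64(303), np.int64(327), 25) ...#########################..........................................
295 (np.int64(304), np.int64(327), 24) ....########################..........................................
310 (np.int64(304), np.int64(326), 23) ....#######################...........................................
325 (np.int64(305), np.int64(327), 23) .....#######################..........................................
0.051 0.122 [[[310.0, 326.0]], [[309.0, 176.0]]]
0.051 0.15 [[[309.0, 352.0]], [[307.0, 183.0]]]
0.0585 0.122 [[[322.0, 326.0]], [[322.0, 176.0]]]
0.0585 0.15 [[[322.0, 352.0]], [[322.0, 183.0]]]
```

Both plates show side by side as one amber band, cols 300–327. I'll probe from above with closed fingers to find the second plate's height.

Request:
{"api": "servo_tool", "payload": {"deltas": "0.03 0 0 0 0 0 1;0 0 0 0 0 0 1;0 0 0 0 0 0 1;0 0 0.4 0 0 0 1;0 0 0.2 0 0 0 1;0 0 0 0 0 0 1"}}

```text
t: 28.3
eef_pos: [0.499, 0.1333, 0.2016]
tool_rot: [0.184, 0.689, 0.678, 0.18]
force: [-0.5, 0.3, -0.1]
gripper_width: -0.0001
```

Request:
{"api": "servo_tool", "payload": {"deltas": "0 0 0.2 0 0 0 1;0 0 0.2 0 0 0 1;0 0 0.2 0 0 0 1;0 0 0 0 0 0 1"}}

```text
t: 28.7
eef_pos: [0.5051, 0.1333, 0.1918]
tool_rot: [0.184, 0.689, 0.678, 0.181]
force: [-0.6, -0.7, -0.1]
gripper_width: 0.0001
```

Request:
{"api": "servo_tool", "payload": {"deltas": "0 0 0.2 0 0 0 1;0 0 0.2 0 0 0 1;0 0 0.2 0 0 0 1;0 0 0 0 0 0 1"}}

```text
t: 29.1
eef_pos: [0.5115, 0.1333, 0.1819]
tool_rot: [0.184, 0.689, 0.677, 0.181]
force: [-0.7, 0.0, -0.1]
gripper_width: -0.0
```

```bash
python3 -c "
from h import *
p,R,s=state();print(s['t'],intr(p),s['force'],s['force']@EX,s['force']@EZ)"
```

```text
29.1 (np.float64(0.058293587317445536), np.float64(0.00286106619454788), np.float64(0.15248515143601596)) [-0.71328277  0.0323864  -0.05057535] -0.6433730178900584 0.31305219833118747
```

Request:
{"api": "servo_tool", "payload": {"deltas": "0 0 0.2 0 0 0 1;0 0 0.2 0 0 0 1;0 0 0.2 0 0 0 1;0 0 0.1 0 0 0 1;0 0 0 0 0 0 1"}}

```text
t: 29.6
eef_pos: [0.5185, 0.1331, 0.1696]
tool_rot: [0.184, 0.689, 0.677, 0.181]
force: [-1.1, 0.7, 0.1]
gripper_width: -0.0
```

Request:
{"api": "servo_tool", "payload": {"deltas": "0 0 0.15 0 0 0 1;0 0 0.15 0 0 0 1;0 0 0.1 0 0 0 1;0 0 0 0 0 0 1"}}

```text
t: 30.0
eef_pos: [0.5229, 0.1327, 0.165]
tool_rot: [0.186, 0.689, 0.677, 0.182]
force: [-14.1, -2.6, 19.6]
gripper_width: 0.0002
```

```bash
python3 -c "
from h import *
p,R,s=state();print(s['t'],intr(p),s['force'],s['force']@EX,s['force']@EZ)"
```

```text
30.0 (np.float64(0.05973533997446948), np.float64(0.002514097982201758), np.float64(0.13209511807210278)) [-14.12045344  -2.59084607  19.58401974] -2.3999097920657917 23.999266696120696
```

Contact came only at the same hard stop (TCP z = 132 mm), so plate 2 had already dropped by itself. Before fetching a third plate I'll check from stored frames whether the pad's lip has moved, using pixel profiles mapped to trough x.

```bash
python3 -c "
from h import *
EY=np.array([-s_,c_,0])
for f in('w5','w6','w8'):
  c=load(f+'.npz');print(f)
  for y in(.03,.02):
    for z,xs in((.088,np.arange(.054,.085,.001)),(.122,np.arange(.040,.066,.001))):
      uv=proj(c,np.array([tr(x,z)+y*EY for x in xs])).astype(np.float32)
      v=cv2.remap(c['img'],uv[:,0].reshape(1,-1),uv[:,1].reshape(1,-1),1)[0]
      h=cv2.cvtColor(v[None],cv2.COLOR_BGR2HSV)[0]
      print(y,z,int(xs[0]*1000),' '.join(('A' if (8<a<25 and b>110) else '')+str(int(d)) for a,b,d in h))
"
```

```text
w5
0.03 0.088 54 115 110 81 73 A82 A85 A85 A87 A88 A88 A87 A88 A94 A116 172 221 230 221 163 115 112 95 95 97 132 217 231 232 234 216 202 198
0.03 0.122 40 194 164 164 167 203 201 164 168 168 163 155 137 115 115 115 115 110 86 A81 A85 A87 A88 A92 A90 A92 A93
0.02 0.088 54 114 109 A86 A82 A85 A85 A86 A88 A89 A90 A91 A92 A93 A96 A110 A151 208 223 169 115 112 97 95 96 113 181 227 231 235 219 180 164
0.02 0.122 40 198 176 166 178 200 200 178 167 168 165 157 141 116 114 115 110 A83 A82 A84 A84 A86 A89 A89 A90 A90 A92
w6
0.03 0.088 54 95 67 70 70 71 70 69 71 71 69 71 70 69 70 145 220 219 214 116 100 145 158 166 165 190 231 235 236 237 237 238 239
0.03 0.122 40 194 167 165 178 206 187 A171 A222 A223 A224 A225 A227 A230 A223 65 70 70 72 70 69 71 69 67 68 66 120
0.02 0.088 54 108 67 70 71 71 71 70 71 72 68 67 67 66 66 114 217 216 216 140 96 121 163 166 166 178 231 235 212 159 162 164 161
0.02 0.122 40 197 167 167 167 204 192 A144 A222 A222 A224 A225 A227 A229 A225 80 68 66 67 69 67 66 67 69 66 64 99
w8
0.03 0.088 54 A223 A224 A225 A226 A227 A229 A230 A228 A138 71 71 70 71 70 72 68 69 70 69 71 138 223 225 221 214 231 235 236 237 237 237 238
0.03 0.122 40 195 166 163 182 201 150 A111 A110 A111 A111 A112 A111 A108 A164 A222 A224 A224 A226 A227 A229 A230 A212 79 71 71 70
0.02 0.088 54 A222 A224 A225 A226 A227 A228 A229 A231 A158 72 70 70 69 70 71 70 70 71 68 69 120 207 221 221 210 227 235 235 209 161 163 157
0.02 0.122 40 196 165 164 176 202 176 A118 A110 A111 A112 A111 A112 A110 A149 A220 A223 A225 A225 A227 A228 A230 A224 97 68 68 66
```

The profiles settle it. The lip edge moved from x ≈ 68.3 mm with one plate to ≈ 74.3 mm with two. The plates span 46–61.5 mm with touching faces, so the pad is held back about 6 mm and the stack is snug; a third plate would need 14 mm against a 9.5 mm stop. Now the bar.

Request:
{"api": "servo_tool", "payload": {"deltas": "0 0 -0.5 0 0 0 1;0 0 -1 0 0 0 1;0 0 -1 0 0 0 1;0 0 -1 0 0 0 1;0 0 -1 0 0 0 1;0 0 -1 0 0 0 1;0 0 -1 0 0 0 1;0 0 -0.8 0 0 0 1;0 0 0 0 0 0 1;0 0 0 0 0 0 1"}}

```text
t: 31.0
eef_pos: [0.4495, 0.1342, 0.2892]
tool_rot: [0.184, 0.689, 0.677, 0.181]
force: [0.8, -0.1, -0.1]
gripper_width: 0.0001
```

```bash
python3 -c "
from h import *
p,R,s=state();print(s['t'],intr(p),s['force']);to(tr(.158,.272)+[0,.002,0],YAW,30)
from bench import camera
c=camera('wrist');np.savez('w9.npz',**c)
EY=np.array([-s_,c_,0])
for y in(.03,.02):
  for z,xs in((.088,np.arange(.054,.085,.001)),(.122,np.arange(.040,.066,.001))):
    uv=proj(c,np.array([tr(x,z)+y*EY for x in xs])).astype(np.float32)
    v=cv2.remap(c['img'],uv[:,0].reshape(1,-1),uv[:,1].reshape(1,-1),1)[0]
    h=cv2.cvtColor(v[None],cv2.COLOR_BGR2HSV)[0]
    print(y,z,int(xs[0]*1000),' '.join(('A' if (8<a<25 and b>110) else '')+str(int(d)) for a,b,d in h))
d=load('w3.npz')
a=c['img'][100:400,170:570];cv2.imwrite('pics/w9.png',cv2.resize(a,(800,600)))
"
```

```text
31.0 (np.float64(0.05823394513984688), np.float64(0.0028475096550504776), np.float64(0.2764335770787294)) [ 0.75288099 -0.14763052 -0.06269709]
t 31.0 pos [0.4495 0.1342 0.2892] force [ 0.8 -0.1 -0.1] w 0.0001
shift [-0.04   4.987  0.218] turn [-0.0001  0.0001 -0.0001]
0.03 0.088 54 A208 A224 A225 A227 A229 A230 A229 A203 98 69 70 69 70 71 71 70 69 71 69 86 154 216 230 225 210 222 230 234 227 181 174 165
0.03 0.122 40 183 167 168 187 203 159 A187 A222 A224 A226 A227 A229 A226 A176 A184 A224 A225 A226 A228 A230 A230 A189 71 71 71 71
0.02 0.088 54 A198 A224 A225 A226 A227 A229 A230 A214 107 71 70 70 70 69 70 70 69 70 70 80 136 206 228 224 202 208 230 234 234 218 185 165
0.02 0.122 40 196 170 164 178 202 163 A179 A218 A224 A225 A226 A228 A227 A199 A167 A223 A224 A226 A227 A229 A232 A208 86 69 71 70
```

Request:
{"api": "servo_tool", "payload": {"deltas": "0 1 0 0 0 0 1;0 1 0 0 0 0 1;0 1 0 0 0 0 1;0 1 0 0 0 0 1;0 1 0 0 0 0 1;0 0 0.8 0 0 0 1;0 0 0.8 0 0 0 1;0 0 0.7 0 0 0 1;0 0 0 0 0 0 1;0 0 0 0 0 0 1"}}

```text
t: 32.05
eef_pos: [0.5586, 0.1323, 0.2982]
tool_rot: [0.184, 0.689, 0.678, 0.18]
force: [-0.0, -0.5, -0.0]
gripper_width: -0.0001
```

```bash
python3 -c "
from h import *
p,R,s=state();print(s['t'],intr(p),s['force'],s['joint_positions'].round(2))"
```

```text
32.05 (np.float64(0.1572398345754109), np.float64(0.0025911553164161116), np.float64(0.22959554945659402)) [-1.53810343e-04 -4.98431599e-01 -1.56365786e-02] [ 0.13 -0.09 -0.41  0.74 -0.07  1.7 ]
```

Request:
{"api": "servo_tool", "payload": {"deltas": "0 -0.5 0 0 0 0 1;0 -0.5 0 0 0 0 1;0 -0.5 0 0 0 0 1;0 -0.6 0 0 0 0 1;0 -0.6 0.05 0 0 0 1;0 -0.6 0.05 0 0 0 1;0 -0.6 0.1 0 0 0 1;0 0 0 0 0 0 1"}}

```text
t: 32.85
eef_pos: [0.4906, 0.1334, 0.2546]
tool_rot: [0.183, 0.689, 0.678, 0.18]
force: [0.4, 0.0, -0.8]
gripper_width: 0.0
```

```bash
python3 -c "
from h import *
p,R,s=state();print(s['t'],intr(p),s['force']@EX,s['force']@EZ,s['force'])"
```

```text
32.85 (np.float64(0.076565999354968), np.float64(0.0027176973634895135), np.float64(0.22582784073760895)) -0.03236036922926283 -0.8584959965250397 [ 0.40144501  0.01097521 -0.75965953]
```

Request:
{"api": "servo_tool", "payload": {"deltas": "0 -0.6 0.15 0 0 0 1;0 -0.6 0.15 0 0 0 1;0 -0.5 0.15 0 0 0 1;0 -0.5 0.3 0 0 0 1;0 -0.5 0.4 0 0 0 1;0 -0.5 0.4 0 0 0 1;0 -0.4 0.5 0 0 0 1;0 -0.3 0.5 0 0 0 1;0 -0.3 0.5 0 0 0 1;0 0 0 0 0 0 1"}}

```text
t: 33.85
eef_pos: [0.4493, 0.1339, 0.1599]
tool_rot: [0.183, 0.689, 0.678, 0.18]
force: [-0.5, -0.5, -0.2]
gripper_width: -0.0002
```

```bash
python3 -c "
from h import *
p,R,s=state();print(s['t'],intr(p),s['force']@EX,s['force']@EZ,s['force'])"
```

```text
33.85 (np.float64(-0.006507781863440712), np.float64(0.002569137944840971), np.float64(0.1645460574803759)) -0.5661085854860309 0.05604615607487791 [-0.52605472 -0.49036584 -0.2345169 ]
```

Continue down to the stop.

Request:
{"api": "servo_tool", "payload": {"deltas": "0 -0.15 0.25 0 0 0 1;0 -0.1 0.25 0 0 0 1;0 0 0.2 0 0 0 1;0 0 0.1 0 0 0 1;0 0 0 0 0 0 1"}}

```text
t: 34.35
eef_pos: [0.4548, 0.1341, 0.1458]
tool_rot: [0.184, 0.689, 0.678, 0.181]
force: [0.9, -0.2, -0.4]
gripper_width: -0.0001
```

```bash
python3 -c "
from h import *
p,R,s=state();print(s['t'],intr(p),s['force']@EX,s['force']@EZ,s['force'])"
```

```text
34.35 (np.float64(-0.008865752412028305), np.float64(0.0028274039506300825), np.float64(0.14959858930792294)) 0.559859899235134 -0.8028982317114748 [ 0.8831255  -0.20916748 -0.41540032]
```

Request:
{"api": "servo_tool", "payload": {"deltas": "0 0 0.1 0 0 0 1;0 0 0.1 0 0 0 1;0 0 0 0 0 0 1"}}

```text
t: 34.65
eef_pos: [0.4565, 0.1342, 0.1436]
tool_rot: [0.185, 0.688, 0.678, 0.181]
force: [-14.9, -0.7, 17.4]
gripper_width: -0.0003
```

Request:
{"api": "servo_tool", "payload": {"deltas": "0 0 0.1 0 0 0 1;0 0 0 0 0 0 1"}}

```text
t: 34.85
eef_pos: [0.4569, 0.1342, 0.1429]
tool_rot: [0.185, 0.688, 0.678, 0.181]
force: [-31.7, -2.9, 36.6]
gripper_width: -0.0
```

```bash
python3 -c "
from h import *
p,R,s=state();print(s['t'],intr(p),s['force']@EX,s['force']@EZ,s['force'])"
```

```text
34.85 (np.float64(-0.008492717583067244), np.float64(0.0029857645200035113), np.float64(0.14605925384948315)) -9.135964989910796 47.52739729308244 [-31.72567414  -2.93390671  36.59195094]
```

Hard stop at TCP z ≈ 147 mm, just where a closed bar should stop it. I'll retreat and check.

Request:
{"api": "servo_tool", "payload": {"deltas": "0 0 -0.5 0 0 0 1;0 0 -1 0 0 0 1;0 0 -1 0 0 0 1;0 0 -1 0 0 0 1;0 0 -1 0 0 0 1;0 0 -1 0 0 0 1;0 -0.5 -1 0 0 0 1;0 -0.5 -0.5 0 0 0 1;0 0 0 0 0 0 1;0 0 0 0 0 0 1"}}

```text
t: 35.85
eef_pos: [0.3705, 0.1356, 0.2518]
tool_rot: [0.184, 0.688, 0.678, 0.181]
force: [0.1, 0.8, -0.6]
gripper_width: -0.0
```

```bash
python3 -c "
from h import *
from bench import camera
p,R,s=state();print(s['t'],intr(p),s['force'])
c=camera('wrist');np.savez('w10.npz',**c);d=camera('scene');t=camera('top')
a=cv2.resize(c['img'][60:400,160:560],(440,374));b=cv2.resize(d['img'][190:335,225:400],(350,290),interpolation=2);e=cv2.resize(t['img'][205:295,220:400],(440,220),interpolation=2)
I=np.zeros((598,792,3),np.uint8);I[:374,:440]=a;I[:290,442:]=b;I[376:596,:440]=e;cv2.imwrite('pics/end.png',I)
for th in(0,.08):
  h=tr(.092-.104*np.cos(th),.1295+.104*np.sin(th));print('handle pred px wrist',th,proj(c,h).round(1))
g=cv2.cvtColor(c['img'],cv2.COLOR_BGR2GRAY)
u,v=proj(c,tr(-.012,.1295))[0].astype(int);print(g[v-0:v+1,u-40:u+40:2])
"
```

```text
35.85 (np.float64(-0.02885079135564808), np.float64(0.003015987051341659), np.float64(0.2835331070771204)) [ 0.06730297  0.77201712 -0.56997742]
handle pred px wrist 0 [[341. 226.]]
handle pred px wrist 0.08 [[342.  228.6]]
[[114  86  52  55  56  56  74  57  56  53  56  55  49  14  17  13   9  13
   20  26  30  37  27  73 223 223 224 224 225 225 225 225 225 226 226 226
  227 227 228 228]]
```

View pics/end.png

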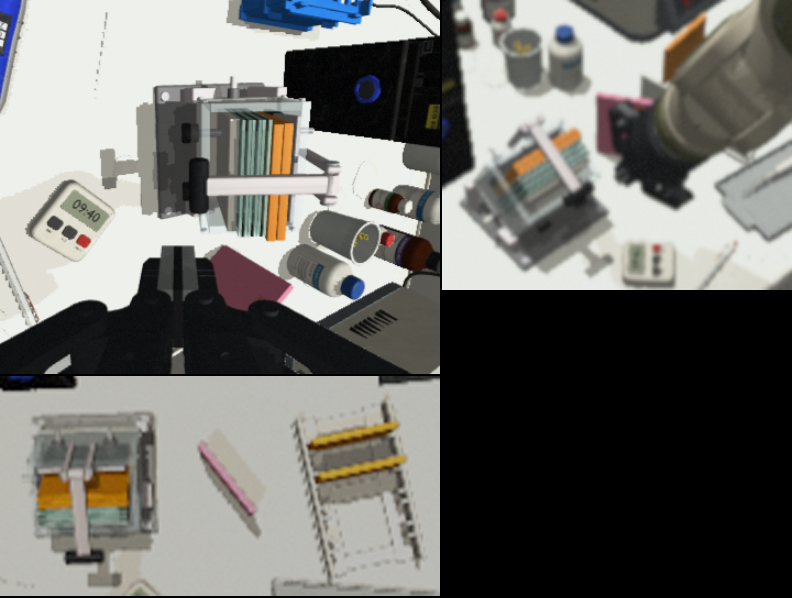

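The end view shows the bar lying across both amber plates, handle over the near wall at crop (198,185). Two plates are upright in the rack, and the bystanders and the decoy are unmoved. The stop height fits θ ≈ 0, since 0.08 rad would sit 8 mm higher. Handing in.

```bash
python3 -c "
from bench import env
print(env.hand_in())"
```

```text
the job is handed in; nothing more can be done
None
```

I handed the job in with two amber plates home in the gap, the hold-down bar swung down over the stack, and the other two plates standing in the rack. The clock read about 36 s of the 72 s allowed; no verdict was reported.

**Last checks**
- **Plates home:** probing from above met a hard stop at the same height for both plates (TCP z = 131.7 mm and 132.1 mm in the trough frame). Their top edges look level with each other in the wrist views.
- **Snug stack:** before the bar was closed, the pad's lip had moved from about 68.3 mm to 74.3 mm. The pad is therefore held back by about 6 mm. With the first plate alone it had not moved.
- **Bar down:** pressing on the handle hit a hard stop about where the closed bar should stop it (TCP z about 146–147 mm, expected about 147 mm). The final picture shows it across the stack.
- **Bench:** in the final pictures the two spare plates are upright in the rack. The bystanders and the pink decoy that are in view look unmoved, though I did not measure their positions.

**What disagreed or fell short**
- **Second plate felt loose:** it went in with no clear push-down resistance and was already home when I probed it. By touch alone that would have called for a third plate. I trusted the measured pad travel instead, since a third plate would need about 14 mm against the pad's 9.5 mm stop.
- **Bar press:** the last press on the handle briefly reached about 48 N at the wrist through the fingertips. That is above the 40 N limit stated for the arm and gripper body, and below the 120 N wrist limit.
- **Bar angle:** I judged it from the stop height and the picture, not by triangulating the handle.

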